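# Press the end cap home with the ratchet clamp

### The job

Use the orange bench clamp to press the loose white cap fully home into the cardboard tube: pump the black trigger until the cap is home and the trigger turns stiff, and no harder, so as not to crush the tube. Then hold the red release button down until the jaw has sprung all the way back, and lay the capped tube in the blue tray. Work the clamp only by its trigger and release button, keep off the jaw and the cap, and leave the other things where they are.

Things in the scene. Friction and masses are not known exactly. Their poses are not given: they have to be found in the camera images.
- clamp: Orange one-hand ratchet clamp bolted to the bench. Origin on the bench under the middle of the tube cradle; x = pressing direction (along the tube, to the end stop), z up. Base plate x -200 to +90 mm, 80 wide, 12 thick. Two steel V cradles, 16 thick, at x = -37 and +37, top 57 high; between them the tube is free. End stop from x = 65, 64 wide, 86 high.
- pivot (a point): Trigger's hinge pin on the clamp's housing, at clamp x = -174, z = 105 mm. The orange housing spans clamp x -190 to -124, 60 mm wide, 90 mm high, the hinge ears on it 118 mm high. The jaw's toothed bar (22 x 12 mm) sticks out behind it, under the trigger, 60 mm above the bench.
- jaw: Moving jaw: steel plate 50 x 46 mm with a springy black rubber pad (40 mm disc) in front. Origin: middle of the pad's unsqueezed face. Clamp-frame x: -0.0992 fully back, -0.071 when it meets a cap that is home. Starts 0 to 12 mm forward on the ratchet (6 mm teeth); a spring pulls it back once freed. The pad yields 1 mm per 25 N; over 38 N on the cap crushes the tube.
- trigger_pad (a point): Where to press the black trigger: top of the paddle, 95 mm behind its pivot. The paddle is 26 mm wide, 118 long, rising backwards (clamp -x) at 0.45 rad at rest; this point is then at clamp x = -257, z = 151 mm. Push straight down here: a full stroke is about 38 mm, to a hard end stop; it springs back by itself.
- trigger (a joint): Trigger angle, rad: 0 at rest (up), 0.43 at the end stop. A full stroke moves the jaw on by one tooth (6 mm; it over-runs by 2 to 3 mm and falls back). Force felt at trigger_pad, pushing slowly: 4 to 6 N while the jaw moves free, 9 to 12 N while the cap slides in; once the cap is home, even in mid-stroke, it climbs about 1 N per mm: 14 to 15 N means home, 18 N crushes the tube.
- release_top (a point): Middle of the top of the red release button, 26 mm in diameter, 18 mm proud of the housing's roof (clamp x = -142, z = 108 mm). Push straight down; travel 8 mm, 2 N at first, 6 N fully down. From about 4 mm down the ratchet is free and the jaw springs back within 1 s; let go earlier and the teeth catch again.
- tube: Cardboard tube, 48 mm in diameter, 130 mm long, about 0.14 kg, lying in the cradles. Origin at its middle on its axis; x along the axis, the same way as the clamp's x; its far end (+x) is against or a few mm from the end stop, the loose cap is in the -x end. When taken, grip across the middle, between the cradles.
- cap: White push-in cap with a flange 50 mm in diameter and 6 mm thick. Origin at the middle of its outer face; in the tube's frame its x is -0.071 when it is home (flange on the tube's end) and lower by as much as it stands out (8 to 14 mm at the start). It needs about 12 N to slide and stays where it is pushed.
- tray: Open blue tray, outside 160 mm (x) by 220 mm (y) by 45 mm high, walls and floor 5 mm. Origin under its middle on the bench. Empty; the tube fits along its y.
- spare_tube: Bystander: finished tube with a white cap, standing upright, 48 mm in diameter, 136 mm high. Origin under its middle.
- spare_cap: Bystander: white cap lying flange up, 50 mm across, 22 mm high. Origin under its middle.
- tape_roll: Bystander: amber roll of tape lying flat, 100 mm across, 48 mm high. Origin under its middle.
- canister: Bystander: white plastic bottle, 72 mm across, 150 mm high. Origin under its middle.
- mug: Bystander: blue mug, 80 mm across, 90 mm high. Origin under its middle.
- carton: Bystander: small cardboard carton, 110 x 80 x 60 mm. Origin under its middle.
- stapler: Bystander: grey and black desk stapler, 150 mm long, 34 wide, 54 high. Origin under its middle.
Things that resemble listed ones, but are neither listed nor needed, are in the scene too. Leave any purple look-alike of the tube alone.

How it is judged:
On the way, in this order (a step that is already met when the one before it is completed fails the run):
1. the clamp's jaw has pressed the cap home: flange within 1 mm of the tube's end, the jaw's pad on it (x of cap in the frame of tube above -0.072 m and contact force between jaw and cap above 5 N), for 0.1 s.
2. the release has let the jaw spring back to within 3 mm of its rear end (x of jaw in the frame of clamp below -0.0962 m), for 0.2 s.
At the end, for the whole second after the job is handed in: The cap is home in the tube (within 1 mm), the clamp's jaw is back within 3 mm of its rear end, and the tube lies level on the floor of the blue tray, at rest (x of cap in the frame of tube above -0.072 m and x of jaw in the frame of clamp below -0.0962 m and x of tube in the frame of tray between -0.075 and 0.075 m and y of tube in the frame of tray between -0.06 and 0.06 m and height (world z) of tube below 0.037 m and angle between tube's own x axis and vertical between 1.4 and 1.74 rad and linear speed of tube below 0.03 m/s); the robot touches nothing.
It fails at once if the jaw presses on the cap with more than 38 N and crushes the tube (contact force between jaw and cap above 38 N).
It fails at once if the robot pushes on the cap or the jaw itself (more than 3 N) (contact force between any of the arm, the fingers and cap above 3 N or contact force between any of the arm, the fingers and jaw above 3 N).
It fails at once if the tube is dropped or thrown (faster than 0.8 m/s) (linear speed of tube above 0.8 m/s).
It fails at once if another thing is moved more than 30 mm (distance of any of spare_tube, spare_cap, tape_roll, canister, mug, carton, stapler from where it was at the start of the episode above 0.03 m).
It also fails if it takes over 67 s, if anything falls off the work surface, if the arm or the gripper's body presses on something with over 40 N, if the wrist force passes 120 N, or if a joint passes its speed limit or range.

### The arm

A 6-joint arm with a two-finger parallel gripper is mounted at the origin on the work surface. World frame = base frame: x ahead of the robot, y to its left, z up, the work surface at z = 0. Lengths are in m, angles in rad, forces in N, time in s.
With the tool pointing down it reaches from about 0.35 to 0.975 m from the base axis. Payload 17.4 kg.
Tool frame: the origin (TCP) lies at the very end of the fingers, on their centre line; the grasp point (between the pads) lies 19 mm behind it (arm.tcp_to_grasp is the distance from the TCP to the grasp point, in m); z points along the fingers, y is the line along which they close (so a half turn about z gives the same grasp; the last joint's range is limited). The gripper opens to 85 mm and grips with 20 to 120 N. Pads are 22 mm wide; open, the fingers measure 114 mm over their backs; the gripper's body (76 mm by 85 mm) begins 54 mm behind the grasp point. The pads swing forward as they close: fully open they stand 13 mm farther back than shut.
Start: joints at [1.23, 0.116, 1.442, -0, 1.584, -0.038], TCP at [0.201, 0.644, 0.231] pointing down, gripper open.
Joint ranges: [-2.83, 2.83], [-0.83, 2.19], [0.07, 2.5], [-1.14, 4.28], [0.01, 3], [-2.97, 2.97]. Speed limits (rad/s): [1.89, 1.89, 2.22, 3.14, 3.14, 3.14].

### API

Orientations are given as a 3x3 rotation matrix whose columns are the frame's x, y, z axes.
In Python, from rig import arm, cams, hand_in gives the robot as it stands.
- The arm moves only by the shell command python3 -m jog 'ROWS' [FORCE]. ROWS is JSON, a list of rows, each a list of 3 entries, a list of its own where there are three numbers: the shift along the world's x, y, z in cm, then the turn about the world's z in rad, then the closure, from -1 (fully open) to 1 (shut). A call has 1 to 20 rows; each row is the pose to reach, as a shift and turn from the pose commanded when the call began; what a row does not reach only later rows make up. A row lasts 1/10 s, in which the tool goes at most 50 mm and 8.59 degrees, less where a joint would pass 70% of its speed; a pose out of reach is approached as far as the arm can. A call with a gripper value outside its range is refused whole. The fingers move at their own pace and stop on an object; FORCE is the grip in N (left out, the last holds). Time passes only in rows, so rows that repeat a pose let the fingers close. It gives the time, the measured TCP pose, the force, the opening and the grip force at its end, in the units of the state.
- arm.get_state(): the state, without advancing time (a new reading comes with each control period).
- cams.read_camera(name): name is "scene" or "top" or "wrist"; returns a dict with "color" (480x640x3 uint8, red, green, blue), "intrinsics" (3x3 intrinsics, pixels), "pose" (4x4, takes a point from camera to world coordinates). Camera axes: x right, y up, looking along -z (the intrinsics and any distortion apply to the point x, -y, -z); pixel columns grow to the right and rows downward; lengths in m; the calibration is good to about 2 mm. A picture is of the moment at which its call begins. There is no depth.
- hand_in(): hands the job in; it is judged then, once.
The state is a dict: "clock": time; "qpos": joint angles; "qvel": joint speeds; "joint_efforts": joint torques, N m; "tcp_pos": TCP position; "tcp_rot": TCP orientation; "wrist_force": force on the tool from outside, world axes, zero at the start; "wrist_torque": the same for the moment, N m; "opening": finger opening in m; "gripper_force": force on a finger pad.
Only numpy, scipy, OpenCV 4.12 (cv2) and the standard library are available. Lean on these libraries where they do the work, as an engineer would, in place of code of your own. Each camera call takes 0.05 s, during which the arm holds its last target. There are 200 camera calls.

## Working session

There is one attempt and no reset: what is moved stays moved. The work goes in short steps, Python scripts to look and compute and a shell command to move; the robot and the scene stay as the last step left them, time stands still between calls to the robot, and variables do not carry over. Pictures are saved under pics/ and viewed, at most 10 in all, crops included, and the job is handed in when it is done.

```bash
mkdir -p pics && ls && python3 - <<'E'
from rig import arm,cams
import cv2,numpy as np
for n in ("scene","top"):
    d=cams.read_camera(n); cv2.imwrite(f"pics/{n}0.png",d["color"][:,:,::-1])
    np.savez(f"{n}0.npz",**d); print(n,d["intrinsics"].tolist(),np.round(d["pose"],4).tolist(),[k for k in d])
s=arm.get_state();print(s["clock"],s["tcp_rot"],s["opening"],s["wrist_force"])
E
```

```text
pics
scene [[466.19724252521587, 0.0, 324.5981151403062], [0.0, 466.19724252521587, 239.48099080208289], [0.0, 0.0, 1.0]] [[-0.006, -0.8473, 0.5311, 1.0378], [1.0, -0.0016, 0.0088, -0.0136], [-0.0066, 0.5311, 0.8473, 0.9778], [0.0, 0.0, 0.0, 1.0]] ['color', 'intrinsics', 'pose']
top [[593.790385703101, 0.0, 323.08707096295404], [0.0, 593.790385703101, 227.76453776672352], [0.0, 0.0, 1.0]] [[-0.0175, 0.9978, -0.0641, 0.3987], [-0.9998, -0.018, -0.0076, -0.0176], [-0.0088, 0.064, 0.9979, 1.6152], [0.0, 0.0, 0.0, 1.0]] ['color', 'intrinsics', 'pose']
0.1 [[-9.54507830e-01  2.98185646e-01 -3.50788539e-04]
 [ 2.98185847e-01  9.54507362e-01 -9.46700314e-04]
 [ 5.25377987e-05 -1.00823304e-03 -9.99999490e-01]] 0.08557838688572125 [ 0.25674133 -0.20394328 -0.76811968]
```

View pics/top0.png

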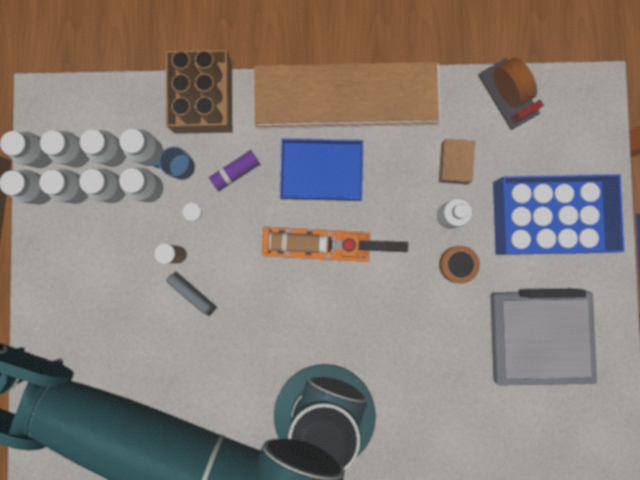

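View pics/scene0.png

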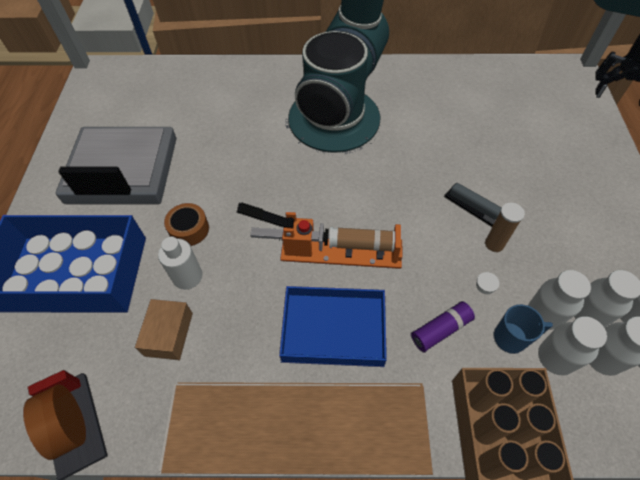

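The top view shows the clamp at about (315,244): red button (349,244), black trigger running right to (408,247), tube left around (300,243). The blue tray is at (322,170) and the purple look-alike at (235,170). In the scene view the button is at (304,227) and the trigger tip at (240,208).

```bash
cat > h.py <<'E'
import numpy as np,cv2
def ray(d,px):
    K,P=d["intrinsics"],d["pose"]
    c=np.linalg.inv(K)@[px[0],px[1],1]
    return P[:3,3],P[:3,:3]@(c*[1,-1,-1])
def onz(d,px,z):
    o,v=ray(d,px); return o+v*(z-o[2])/v[2]
def tri(a,pa,b,pb):
    o,v=ray(a,pa);q,w=ray(b,pb)
    t=np.linalg.lstsq(np.c_[v,-w],q-o,rcond=None)[0]
    A,B=o+v*t[0],q+w*t[1]; return (A+B)/2,np.linalg.norm(A-B)
def mask(d,lo,hi,box):
    m=cv2.inRange(cv2.cvtColor(d["color"],cv2.COLOR_RGB2HSV),lo,hi)
    k=np.zeros_like(m);x0,y0,x1,y1=box;k[y0:y1,x0:x1]=m[y0:y1,x0:x1];return k
def pts(m): 
    c=max(cv2.findContours(m,0,2)[0],key=cv2.contourArea); return c
E
python3 - <<'E'
from h import *
T=dict(np.load("top0.npz"));S=dict(np.load("scene0.npz"))
np.set_printoptions(precision=4,suppress=True)
def cen(m):
    ys,xs=np.nonzero(m);return np.array([xs.mean(),ys.mean()]),len(xs)
for n,d,b in(("T",T,(335,230,362,258)),("S",S,(290,215,318,240))):
    m=mask(d,(0,150,90),(6,255,255),b)|mask(d,(172,150,90),(180,255,255),b); p,k=cen(m);print(n,p,k,onz(d,p,.108)); 
    if n=="T":pT=p
    else: print(tri(T,pT,S,p))
m=mask(T,(0,0,0),(180,255,60),(358,235,415,258));r=cv2.minAreaRect(pts(m));print("trig",r)
bx=cv2.boxPoints(r);print(bx)
m=mask(T,(5,150,120),(20,255,255),(250,220,380,270));c=pts(m);r=cv2.minAreaRect(c);b=cv2.boxPoints(r);print("base",r,np.array([onz(T,q,.012) for q in b]))
m=mask(T,(100,100,60),(130,255,255),(265,130,380,210));r=cv2.minAreaRect(pts(m));b=cv2.boxPoints(r);print("tray",r,np.array([onz(T,q,.045) for q in b]),onz(T,r[0],.045))
E
```

```text
T [348.6909 244.3818] 55 [ 0.4522 -0.0704  0.108 ]
S [303.7126 224.4253] 87 [ 0.4528 -0.0698  0.108 ]
(array([ 0.4522, -0.0701,  0.1071]), np.float64(0.0005455202251553773))
trig ((398.0, 245.0), (0.0, 0.0), 0.0)
[[398. 245.]
 [398. 245.]
 [398. 245.]
 [398. 245.]]
base ((347.5193176269531, 245.63259887695312), (40.312625885009766, 27.172916412353516), 3.012787342071533) [[ 0.4195 -0.0136  0.012 ]
 [ 0.4928 -0.0188  0.012 ]
 [ 0.4851 -0.1275  0.012 ]
 [ 0.4119 -0.122   0.012 ]]
tray ((321.0699462890625, 168.9220428466797), (81.16085815429688, 59.37103271484375), 1.301952600479126) [[ 0.5819  0.108   0.045 ]
 [ 0.7416  0.1024  0.045 ]
 [ 0.7324 -0.1146  0.045 ]
 [ 0.573  -0.1076  0.045 ]] [ 0.657 -0.003  0.045]
```

```bash
python3 - <<'E'
from h import *
T=dict(np.load("top0.npz"));S=dict(np.load("scene0.npz"))
np.set_printoptions(precision=4,suppress=True)
hsv=cv2.cvtColor(T["color"],cv2.COLOR_RGB2HSV)
print(hsv[238:256:2,390].tolist(),hsv[243,300].tolist(),hsv[243,327].tolist(),hsv[243,255].tolist())
m=mask(T,(0,0,0),(180,255,95),(372,232,420,262));r=cv2.minAreaRect(pts(m));print("trig",r)
b=cv2.boxPoints(r);b=b[np.argsort(b[:,0])];tip=(b[2]+b[3])/2;bt=np.array([.4522,-.0701])
P=onz(T,tip,.160);v=bt-P[:2];print("tip",P,"dist to button",np.linalg.norm(v),"yaw off",np.arctan2(v[0],v[1]))
m=mask(T,(5,150,90),(20,255,255),(250,220,380,270));k=np.ones((25,25),np.uint8)
r=cv2.minAreaRect(cv2.findNonZero(m));print("orange all",r)
for q in cv2.boxPoints(r):print(onz(T,q,.012)[:2])
m=mask(T,(8,40,60),(25,149,200),(278,232,325,255));r=cv2.minAreaRect(pts(m));print("tube",r,onz(T,r[0],.07))
big=cv2.resize(T["color"][220:272,250:415,::-1],None,fx=4.8,fy=4.8,interpolation=2)
big2=cv2.resize(S["color"][195:275,230:410,::-1],None,fx=4.4,fy=4.4,interpolation=2)
o=np.zeros((600,800,3),np.uint8);o[:big.shape[0],:big.shape[1]]=big;o[249:249+min(351,big2.shape[0]),:big2.shape[1]]=big2[:351];cv2.imwrite("pics/crop.png",o)
E
```

```text
[[19, 12, 165], [13, 13, 141], [15, 13, 77], [15, 8, 62], [0, 16, 64], [10, 13, 61], [0, 14, 73], [20, 10, 146], [19, 12, 172]] [13, 108, 151] [10, 101, 161] [15, 12, 170]
trig ((389.4827880859375, 245.9993896484375), (35.289371490478516, 9.132503509521484), 1.9749339818954468)
tip [ 0.4423 -0.2114  0.16  ] dist to button 0.14163002644349848 yaw off 0.06962758260219949
orange all ((315.25408935546875, 243.86325073242188), (104.99320220947266, 27.246801376342773), 3.1363584995269775)
[0.4322 0.1606]
[0.5057 0.1557]
[ 0.485  -0.1276]
[ 0.4117 -0.122 ]
tube ((301.0, 243.0), (22.0, 46.0), 90.0) [0.4593 0.0524 0.07  ]
```

View pics/crop.png

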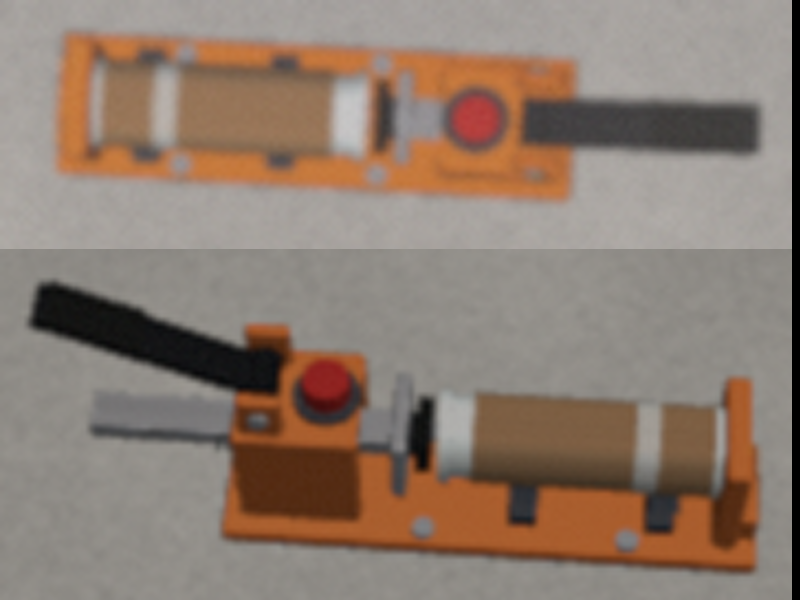

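The crop confirms a straight clamp: jaw pad just short of the white cap, which stands proud, with the trigger to the rear. The trigger-tip distance of 142 mm from the button agrees with the given sizes. The clamp's x axis is (0.07, 0.998), its origin (0.462, 0.072) and the trigger pad (0.444, -0.185).

```bash
python3 -m jog '[[[5,-5,0],-0.1,1],[[9,-10,0],-0.2,1],[[13,-15,0],-0.3,1],[[17,-20,0],-0.42,1],[[20,-24,0],-0.54,1],[[22,-28,0],-0.66,1],[[23,-32,0],-0.78,1],[[24,-37,0],-0.9,1],[[24.4,-42,0],-1.0,1],[[24.4,-47,0],-1.1,1],[[24.4,-52,0],-1.2,1],[[24.4,-57,0],-1.3,1],[[24.4,-62,0],-1.338,1],[[24.4,-67,0],-1.338,1],[[24.4,-72,0],-1.338,1],[[24.4,-77,0],-1.338,1],[[24.4,-82,0],-1.338,1],[[24.4,-82,-2],-1.338,1],[[24.4,-82,-4],-1.338,1],[[24.4,-82,-4],-1.338,1]]' 60; python3 -m jog '[[[0,0,0],0,1],[[0,0,0],0,1]]'; python3 - <<'E'
from rig import arm
s=arm.get_state();print(s["tcp_pos"],s["tcp_rot"],s["wrist_force"],s["opening"])
E
```

```text
clock: 2.1
tcp_pos: [0.444, -0.1763, 0.1884]
tcp_rot: [[0.072, 0.997, -0.004], [0.997, -0.072, 0.002], [0.002, -0.004, -1.0]]
wrist_force: [0.6, 0.1, -0.1]
opening: 0.0003
gripper_force: 0.0
clock: 2.3
tcp_pos: [0.4458, -0.175, 0.1926]
tcp_rot: [[0.069, 0.998, 0.001], [0.998, -0.069, -0.001], [-0.0, 0.001, -1.0]]
wrist_force: [0.1, 0.6, 0.5]
opening: -0.0
gripper_force: 0.0
[ 0.44575078 -0.17502526  0.19256656] [[ 6.85535745e-02  9.97646518e-01  1.35408379e-03]
 [ 9.97647344e-01 -6.85529197e-02 -5.24266033e-04]
 [-4.30205785e-04  1.38683841e-03 -9.99998946e-01]] [0.12627972 0.64425883 0.53783968] -3.954664197595351e-06
```

```bash
python3 -m jog '[[[0,0,-2],0,1],[[0,0,-3.5],0,1],[[0,0,-3.8],0,1],[[0,0,-3.8],0,1]]'; for i in 1; do python3 -m jog '[[[0,0,-0.2],0,1],[[0,0,-0.4],0,1],[[0,0,-0.6],0,1],[[0,0,-0.8],0,1],[[0,0,-0.8],0,1]]'|egrep "pos|force: \["; python3 -m jog '[[[0,0,-0.2],0,1],[[0,0,-0.4],0,1],[[0,0,-0.6],0,1],[[0,0,-0.8],0,1],[[0,0,-0.8],0,1]]'|egrep "pos|force: \["; done
```

```text
clock: 2.7
tcp_pos: [0.4453, -0.1753, 0.1533]
tcp_rot: [[0.069, 0.998, -0.001], [0.998, -0.069, 0.0], [0.0, -0.001, -1.0]]
wrist_force: [0.2, 0.9, 0.9]
opening: -0.0001
gripper_force: 0.0
tcp_pos: [0.4454, -0.1758, 0.1453]
wrist_force: [0.8, 0.4, 1.7]
tcp_pos: [0.4453, -0.1758, 0.1372]
wrist_force: [0.4, -2.1, 4.2]
```

```bash
g(){ egrep "clock|pos|force: \["|tr '\n' ' ';echo; }; python3 -m jog '[[[0,0,-0.2],0,1],[[0,0,-0.4],0,1],[[0,0,-0.6],0,1],[[0,0,-0.8],0,1],[[0,0,-0.8],0,1]]'|g; python3 -m jog '[[[0,0,-0.2],0,1],[[0,0,-0.4],0,1],[[0,0,-0.6],0,1],[[0,0,-0.8],0,1],[[0,0,-1],0,1]]'|g;python3 -m jog '[[[0,0,-0.2],0,1],[[0,0,-0.4],0,1],[[0,0,-0.4],0,1]]'|g
```

```text
clock: 4.2 tcp_pos: [0.4454, -0.1758, 0.1293] wrist_force: [-0.1, -2.6, 4.6] 
clock: 4.7 tcp_pos: [0.4456, -0.1764, 0.1201] wrist_force: [-1.9, -6.0, 10.6] 
clock: 5.0 tcp_pos: [0.4456, -0.1765, 0.1161] wrist_force: [-1.7, -6.6, 10.6]
```

```bash
g(){ egrep "clock|pos|force: \["|tr '\n' ' ';echo; }; python3 -m jog '[[[0,0,-0.1],0,1],[[0,0,-0.2],0,1],[[0,0,-0.2],0,1]]'|g; python3 -m jog '[[[0,0,-0.1],0,1],[[0,0,-0.2],0,1],[[0,0,-0.2],0,1]]'|g
```

```text
clock: 5.3 tcp_pos: [0.4457, -0.1766, 0.1142] wrist_force: [-0.3, -8.1, 11.3] 
clock: 5.6 tcp_pos: [0.4457, -0.1765, 0.1122] wrist_force: [-1.0, -7.3, 10.3]
```

```bash
g(){ egrep "clock|pos|force: \["|tr '\n' ' ';echo; }; python3 -m jog '[[[0,0,-0.1],0,1],[[0,0,-0.1],0,1]]'|g; python3 -m jog '[[[0,0,-0.1],0,1],[[0,0,-0.1],0,1]]'|g
```

```text
clock: 5.8 tcp_pos: [0.4457, -0.1765, 0.1111] wrist_force: [-0.8, -7.1, 10.8] 
clock: 6.0 tcp_pos: [0.4457, -0.1766, 0.1108] wrist_force: [-3.3, -5.9, 16.5]
```

```bash
g(){ egrep "clock|pos|force: \["|tr '\n' ' ';echo; }; python3 -m jog '[[[0,0,1.5],0,1],[[0,0,3],0,1],[[0,0,4.5],0,1],[[0,0,4.5],0,1],[[0,0,4.5],0,1]]'|g; python3 -m jog '[[[0,0,-0.4],0,1],[[0,0,-0.8],0,1],[[0,0,-1.2],0,1],[[0,0,-1.5],0,1],[[0,0,-1.7],0,1],[[0,0,-1.7],0,1]]'|g; python3 -m jog '[[[0,0,-0.2],0,1],[[0,0,-0.4],0,1],[[0,0,-0.4],0,1]]'|g; python3 -m jog '[[[0,0,-0.2],0,1],[[0,0,-0.4],0,1],[[0,0,-0.4],0,1]]'|g
```

```text
clock: 6.5 tcp_pos: [0.4453, -0.1757, 0.1544] wrist_force: [-0.1, -0.1, -1.0] 
clock: 7.1 tcp_pos: [0.4453, -0.1758, 0.137] wrist_force: [-0.0, -0.4, 4.3] 
clock: 7.4 tcp_pos: [0.4454, -0.1759, 0.1331] wrist_force: [0.2, -2.2, 5.4] 
clock: 7.7 tcp_pos: [0.4455, -0.176, 0.1294] wrist_force: [0.1, -1.4, 6.7]
```

```bash
g(){ egrep "clock|pos|force: \["|tr '\n' ' ';echo; }; python3 -m jog '[[[0,0,-0.1],0,1],[[0,0,-0.2],0,1],[[0,0,-0.2],0,1]]'|g; python3 -m jog '[[[0,0,-0.1],0,1],[[0,0,-0.2],0,1],[[0,0,-0.2],0,1]]'|g;python3 -m jog '[[[0,0,-0.1],0,1],[[0,0,-0.2],0,1],[[0,0,-0.2],0,1]]'|g
```

```text
clock: 8.0 tcp_pos: [0.4455, -0.1762, 0.1277] wrist_force: [-0.8, -3.1, 10.2] 
clock: 8.3 tcp_pos: [0.4456, -0.1763, 0.1259] wrist_force: [-1.0, -3.7, 10.3] 
clock: 8.6 tcp_pos: [0.4456, -0.1764, 0.1239] wrist_force: [-1.8, -4.3, 9.4]
```

```bash
g(){ egrep "clock|pos|force: \["|tr '\n' ' ';echo; }; python3 -m jog '[[[0,0,-0.1],0,1],[[0,0,-0.2],0,1],[[0,0,-0.2],0,1]]'|g; python3 -m jog '[[[0,0,-0.1],0,1],[[0,0,-0.2],0,1],[[0,0,-0.2],0,1]]'|g
```

```text
clock: 8.9 tcp_pos: [0.4457, -0.1764, 0.122] wrist_force: [-0.3, -4.6, 10.4] 
clock: 9.2 tcp_pos: [0.4457, -0.1765, 0.12] wrist_force: [-0.7, -4.4, 10.7]
```

```bash
g(){ egrep "clock|pos|force: \["|tr '\n' ' ';echo; }; python3 -m jog '[[[0,0,-0.1],0,1],[[0,0,-0.2],0,1],[[0,0,-0.2],0,1]]'|g
```

```text
clock: 9.5 tcp_pos: [0.4457, -0.1765, 0.1181] wrist_force: [-1.0, -5.6, 11.0]
```

```bash
g(){ egrep "clock|pos|force: \["|tr '\n' ' ';echo; }; python3 -m jog '[[[0,0,-0.1],0,1],[[0,0,-0.2],0,1],[[0,0,-0.2],0,1]]'|g;python3 -m jog '[[[0,0,-0.1],0,1],[[0,0,-0.2],0,1],[[0,0,-0.2],0,1]]'|g
```

```text
clock: 9.8 tcp_pos: [0.4457, -0.1766, 0.1161] wrist_force: [-1.2, -5.8, 10.6] 
clock: 10.1 tcp_pos: [0.4457, -0.1767, 0.1141] wrist_force: [-0.2, -6.7, 10.1]
```

```bash
g(){ egrep "clock|pos|force: \["|tr '\n' ' ';echo; }; python3 -m jog '[[[0,0,-0.1],0,1],[[0,0,-0.2],0,1],[[0,0,-0.2],0,1]]'|g
```

```text
clock: 10.4 tcp_pos: [0.4457, -0.1767, 0.1121] wrist_force: [0.1, -7.6, 10.6]
```

```bash
g(){ egrep "clock|pos|force: \["|tr '\n' ' ';echo; }; python3 -m jog '[[[0,0,-0.1],0,1],[[0,0,-0.1],0,1]]'|g;  python3 -m jog '[[[0,0,1.5],0,1],[[0,0,3],0,1],[[0,0,4.4],0,1],[[0,0,4.4],0,1],[[0,0,4.4],0,1]]'|g; python3 -m jog '[[[0,0,-0.4],0,1],[[0,0,-0.8],0,1],[[0,0,-1.2],0,1],[[0,0,-1.5],0,1],[[0,0,-1.7],0,1],[[0,0,-1.7],0,1]]'|g; python3 -m jog '[[[0,0,-0.2],0,1],[[0,0,-0.4],0,1],[[0,0,-0.4],0,1]]'|g; python3 -m jog '[[[0,0,-0.2],0,1],[[0,0,-0.4],0,1],[[0,0,-0.4],0,1]]'|g
```

```text
clock: 10.6 tcp_pos: [0.4457, -0.1767, 0.1111] wrist_force: [0.1, -6.7, 10.9] 
clock: 11.1 tcp_pos: [0.4453, -0.1757, 0.1544] wrist_force: [0.2, -0.7, -0.0] 
clock: 11.7 tcp_pos: [0.4453, -0.1759, 0.137] wrist_force: [-0.1, -0.7, 4.6] 
clock: 12.0 tcp_pos: [0.4454, -0.1759, 0.1332] wrist_force: [-0.2, -2.8, 5.1] 
clock: 12.3 tcp_pos: [0.4455, -0.1761, 0.1294] wrist_force: [-0.2, -2.8, 7.5]
```

```bash
g(){ egrep "clock|pos|force: \["|tr '\n' ' ';echo; }; python3 -m jog '[[[0,0,-0.1],0,1],[[0,0,-0.2],0,1],[[0,0,-0.2],0,1]]'|g; python3 -m jog '[[[0,0,-0.1],0,1],[[0,0,-0.2],0,1],[[0,0,-0.2],0,1]]'|g
```

```text
clock: 12.6 tcp_pos: [0.4456, -0.1763, 0.1278] wrist_force: [-1.1, -3.7, 10.4] 
clock: 12.9 tcp_pos: [0.4456, -0.1763, 0.1259] wrist_force: [-1.0, -4.4, 10.1]
```

```bash
g(){ egrep "clock|pos|force: \["|tr '\n' ' ';echo; }; python3 -m jog '[[[0,0,-0.1],0,1],[[0,0,-0.2],0,1],[[0,0,-0.2],0,1]]'|g
```

```text
clock: 13.2 tcp_pos: [0.4457, -0.1764, 0.1241] wrist_force: [-1.3, -4.2, 11.5]
```

```bash
g(){ egrep "clock|pos|force: \["|tr '\n' ' ';echo; }; python3 -m jog '[[[0,0,-0.1],0,1],[[0,0,-0.1],0,1]]'|g
```

```text
clock: 13.4 tcp_pos: [0.4457, -0.1765, 0.1232] wrist_force: [-1.5, -4.9, 12.1]
```

```bash
g(){ egrep "clock|pos|force: \["|tr '\n' ' ';echo; }; python3 -m jog '[[[0,0,-0.1],0,1],[[0,0,-0.1],0,1]]'|g
```

```text
clock: 13.6 tcp_pos: [0.4457, -0.1766, 0.1223] wrist_force: [-2.0, -5.5, 13.6]
```

```bash
g(){ egrep "clock|pos|force: \["|tr '\n' ' ';echo; }; python3 -m jog '[[[0,0,-0.1],0,1],[[0,0,-0.1],0,1]]'|g
```

```text
clock: 13.8 tcp_pos: [0.4458, -0.1767, 0.1215] wrist_force: [-2.1, -7.0, 14.8]
```

```bash
g(){ egrep "clock|pos|force: \["|tr '\n' ' ';echo; }; python3 -m jog '[[[0,0,0],0,1],[[0,0,0],0,1],[[0,0,0],0,1]]'|g; python3 - <<'E'
from rig import cams
from h import *
d=cams.read_camera("top");np.savez("top1.npz",**d);e=cams.read_camera("scene")
big=cv2.resize(d["color"][220:272,250:415,::-1],None,fx=4.8,fy=4.8,interpolation=2)
big2=cv2.resize(e["color"][195:275,230:410,::-1],None,fx=4.4,fy=4.4,interpolation=2)
o=np.zeros((600,800,3),np.uint8);o[:big.shape[0],:big.shape[1]]=big;o[249:600,:big2.shape[1]]=big2[:351];cv2.imwrite("pics/c2.png",o)
E
```

```text
clock: 14.1 tcp_pos: [0.4458, -0.1767, 0.1216] wrist_force: [-3.1, -6.4, 15.0]
```

View pics/c2.png

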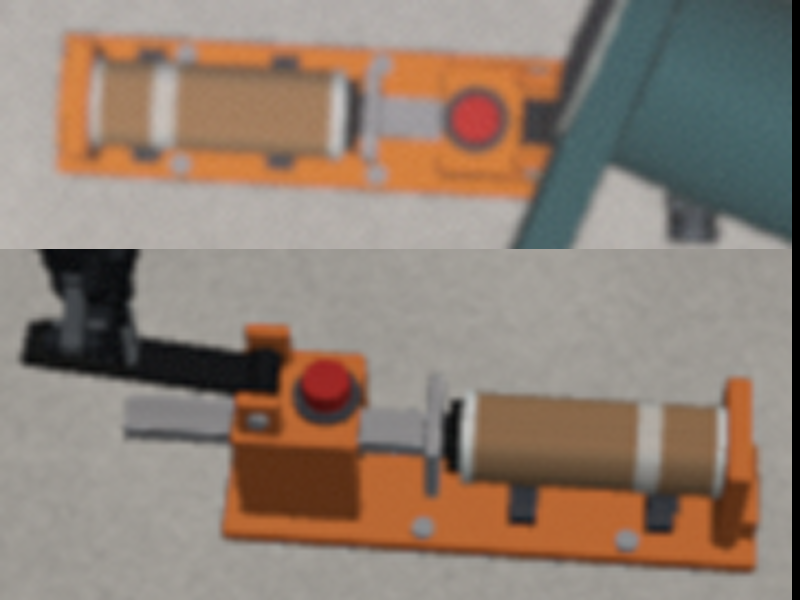

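Flush now: only the thin flange shows at crop (340,113) / (467,437), with the pad on it. The force reads a steady 15 N, so the cap is home. Next is the release button.

```bash
g(){ egrep "clock|pos|force: \["|tr '\n' ' ';echo; }; python3 -m jog '[[[0,0,1.5],0,1],[[0,0,3.5],0,1],[[0,0,6],0,1],[[0,1,7],0,1],[[0.2,4,7],0,1],[[0.5,8,7],0,1],[[0.7,10.6,7],0,1],[[0.7,10.6,5],0,1],[[0.7,10.6,2],0,1],[[0.7,10.6,0.5],0,1],[[0.7,10.6,0.5],0,1],[[0.7,10.6,0.5],0,1]]'|g
```

```text
clock: 15.4 tcp_pos: [0.4524, -0.0697, 0.1259] wrist_force: [1.0, -0.4, -0.1]
```

```bash
g(){ egrep "clock|pos|force: \["|tr '\n' ' ';echo; }; python3 -m jog '[[[0,0,-0.8],0,1],[[0,0,-1.5],0,1],[[0,0,-1.8],0,1],[[0,0,-2.1],0,1],[[0,0,-2.3],0,1],[[0,0,-2.3],0,1]]'|g;  python3 -m jog '[[[0,0,0],0,1],[[0,0,0],0,1],[[0,0,0],0,1],[[0,0,0],0,1],[[0,0,0],0,1],[[0,0,0],0,1],[[0,0,0],0,1],[[0,0,0],0,1],[[0,0,0],0,1],[[0,0,0],0,1],[[0,0,0],0,1],[[0,0,0],0,1]]'|g
```

```text
clock: 16.0 tcp_pos: [0.4523, -0.0698, 0.1024] wrist_force: [-1.8, 0.6, 4.5] 
clock: 17.2 tcp_pos: [0.4523, -0.0698, 0.1023] wrist_force: [-2.1, -2.7, 3.9]
```

```bash
g(){ egrep "clock|pos|force: \["|tr '\n' ' ';echo; }; python3 -m jog '[[[0,0,-0.1],0,1],[[0,0,-0.1],0,1],[[0,0,-0.1],0,1],[[0,0,-0.1],0,1],[[0,0,1.5],0,1],[[0,0,5],0,1],[[0,0,10],0,-1],[[0,0,12],0,-1],[[0,4,12],0,-1],[[0.2,6,12],0,-1],[[0.2,6,12],0,-1],[[0.2,6,12],0,-1]]'|g; python3 - <<'E'
from rig import cams
from h import *
d=cams.read_camera("wrist");np.savez("w1.npz",**d);e=cams.read_camera("scene")
print(d["intrinsics"].tolist(),d["pose"].round(4).tolist())
o=np.zeros((600,800,3),np.uint8);o[:360,:480]=cv2.resize(d["color"][:,:,::-1],(480,360));o[360:600,:540]=cv2.resize(e["color"][195:275,230:410,::-1],None,fx=3,fy=3,interpolation=2);cv2.imwrite("pics/c3.png",o)
E
```

```text
clock: 18.4 tcp_pos: [0.4542, -0.0094, 0.2229] wrist_force: [0.8, 0.7, 0.8] 
[[395.68816758316063, 0.0, 320.65733773750026], [0.0, 395.68816758316063, 232.22931824709778], [0.0, 0.0, 1.0]] [[0.9976, 0.0656, 0.0209, 0.4604], [-0.0688, 0.9461, 0.3166, 0.0733], [0.001, -0.3173, 0.9483, 0.366], [0.0, 0.0, 0.0, 1.0]]
```

View pics/c3.png

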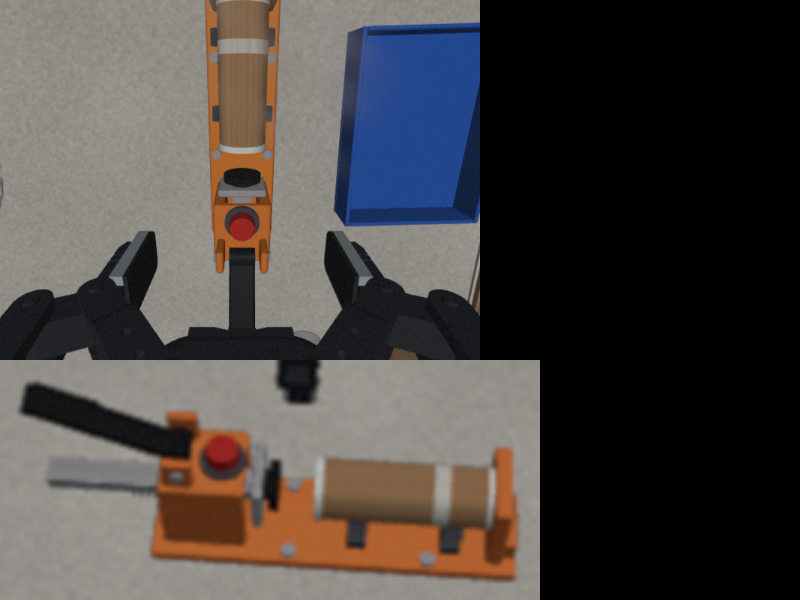

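The jaw is all the way back and the cap still flush: flange at wrist-crop (242,150), pad at (242,177). Next I locate the tube's axis from its edges in the wrist view, and its ends.

```bash
python3 - <<'E'
from h import *
np.set_printoptions(precision=4,suppress=True)
W=dict(np.load("w1.npz"));hsv=cv2.cvtColor(W["color"],cv2.COLOR_RGB2HSV)
u=np.array([.07,.9976,0])
for row in(100,120,140,170):
    h=hsv[row];b=[c for c in range(270,380) if 6<=h[c,0]<=22 and 40<h[c,1]<165]
    l,r=min(b)-.5,max(b)+.5
    o,a=ray(W,(l,row));_,c=ray(W,(r,row))
    # work in the plane perpendicular to u
    f=lambda v:(lambda w:w/np.linalg.norm(w))(v-u*(v@u))
    a_,c_=f(a),f(c);half=np.arccos(a_@c_)/2;dist=.024/np.sin(half);bis=f(a_+c_)
    P=o+bis*dist; P0=P-u*(P@u)  # axis point, remove along-u
    print(row,l,r,P0, "x at y=.072:",(P0+u*(.072-P0[1])/u[1])[[0,2]])
# flange rim bottom (outer cap face top) & far end via scene
for px in((322,150*4/3+2),(322,60)):print(onz(W,px,.086))
E
```

```text
100 275.5 369.5 [ 0.4541 -0.0319  0.1516] x at y=.072: [0.4614 0.1516]
120 276.5 355.5 [ 0.4505 -0.0316  0.1152] x at y=.072: [0.4577 0.1152]
140 276.5 368.5 [ 0.4542 -0.0319  0.1536] x at y=.072: [0.4615 0.1536]
170 277.5 366.5 [ 0.454  -0.0319  0.1516] x at y=.072: [0.4613 0.1516]
[0.4568 0.0029 0.086 ]
[0.4632 0.0978 0.086 ]
```

```bash
python3 - <<'E'
from h import *
W=dict(np.load("w1.npz"));hsv=cv2.cvtColor(W["color"],cv2.COLOR_RGB2HSV)
print(hsv[140,270:376:3].tolist())
u=np.array([.07,.9976,0])
for row in(100,120,140,170):
    # contiguous low-saturation brown run about column 322
    ok=lambda c:hsv[row,c,1]<150
    l=r=322
    while ok(l-1):l-=1
    while ok(r+1):r+=1
    o,a=ray(W,(l-.5,row));_,c=ray(W,(r+.5,row))
    f=lambda v:(lambda w:w/np.linalg.norm(w))(v-u*(v@u))
    a_,c_=f(a),f(c);P=o+f(a_+c_)*.024/np.sin(np.arccos(a_@c_)/2)
    P=P+u*(.072-P[1])/u[1];print(row,l,r,P.round(4))
E
```

```text
[[15, 17, 146], [20, 16, 145], [18, 18, 144], [13, 188, 160], [13, 179, 162], [13, 167, 153], [12, 169, 148], [14, 117, 98], [14, 102, 103], [15, 103, 116], [15, 109, 119], [15, 110, 132], [16, 113, 131], [14, 110, 127], [13, 108, 132], [15, 110, 127], [14, 110, 132], [13, 110, 130], [14, 109, 131], [13, 108, 130], [14, 108, 127], [13, 112, 132], [14, 111, 126], [14, 107, 126], [14, 101, 124], [14, 98, 120], [15, 106, 108], [13, 93, 99], [13, 91, 87], [13, 161, 149], [13, 167, 153], [13, 167, 159], [12, 176, 152], [17, 16, 143], [22, 19, 149], [15, 17, 150]]
100 291 355 [0.4623 0.072  0.057 ]
120 291 355 [0.4623 0.072  0.0617]
140 291 354 [0.462  0.072  0.0617]
170 292 354 [0.4624 0.072  0.0641]
```

```bash
g(){ egrep "clock|pos|force|open"|tr '\n' ' ';echo; }; python3 -m jog '[[[0.4,4,0],0,-1],[[0.8,8,0],0,-1],[[0.8,8,-4],0,-1],[[0.8,8,-8],0,-1],[[0.8,8,-11],0,-1],[[0.8,8,-14],0,-1],[[0.8,8,-16.5],0,-1],[[0.8,8,-18.3],0,-1],[[0.8,8,-18.3],0,-1],[[0.8,8,-18.3],0,-1]]'|g;  python3 -m jog '[[[0,0,0],0,1],[[0,0,0],0,1],[[0,0,0],0,1],[[0,0,0],0,1],[[0,0,0],0,1],[[0,0,0],0,1],[[0,0,0],0,1],[[0,0,0],0,1]]' 30|g
```

```text
clock: 19.5 tcp_pos: [0.4625, 0.0698, 0.0399] wrist_force: [0.3, -0.6, 0.5] opening: 0.0856 gripper_force: 0.0 
clock: 20.3 tcp_pos: [0.4616, 0.0704, 0.0403] wrist_force: [-15.2, -1.7, 15.6] opening: 0.0472 gripper_force: 29.5
```

```bash
g(){ egrep "clock|pos|force|open"|tr '\n' ' ';echo; }; python3 -m jog '[[[0,0,0.5],0,1],[[0,0,1.5],0,1],[[0,0,3],0,1],[[0,0,6],0,1],[[0,0,9],0,1],[[0,0,11],0,1],[[3,-1,11],0,1],[[6,-2,11],0.01,1],[[9.5,-3.5,11],0.02,1],[[13,-5,11],0.03,1],[[16.5,-6.5,11],0.03,1],[[19,-7.3,11],0.03,1],[[19.5,-7.3,11],0.03,1],[[19.5,-7.3,11],0.03,1]]'|g; python3 - <<'E'
from rig import cams
from h import *
d=cams.read_camera("wrist");e=cams.read_camera("scene")
o=np.zeros((600,800,3),np.uint8);o[:300,:400]=cv2.resize(d["color"][:,:,::-1],(400,300));o[300:600,:400]=cv2.resize(e["color"][:,:,::-1],(400,300));o[:400,400:800]=cv2.resize(e["color"][200:400,230:430,::-1],(400,400));cv2.imwrite("pics/c4.png",o)
E
```

```text
clock: 21.7 tcp_pos: [0.6576, -0.0028, 0.1497] wrist_force: [0.4, 0.5, -2.4] opening: 0.0473 gripper_force: 31.5
```

View pics/c4.png

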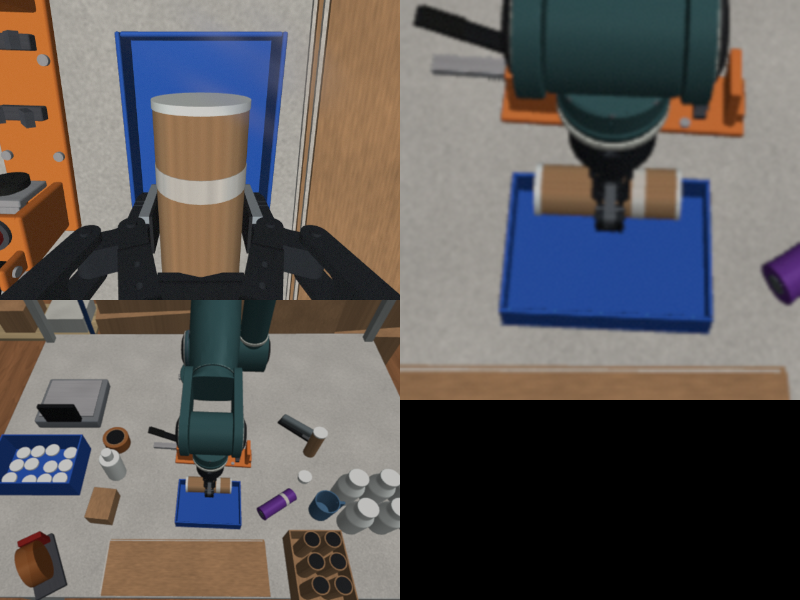

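The tube is held level over the tray: tray around (607,250), tube at (608,190) in the right-hand crop, cap flush. I'll lower it.

```bash
g(){ egrep "clock|pos|force|open"|tr '\n' ' ';echo; }; python3 -m jog '[[[0,0,-3],0,1],[[0,0,-6],0,1],[[0,0,-9],0,1],[[0,0,-11.5],0,1],[[0,0,-13],0,1],[[0,0,-13.5],0,1],[[0,0,-13.7],0,1],[[0,0,-13.7],0,1]]'|g; python3 -m jog '[[[0,0,-0.1],0,1],[[0,0,-0.2],0,1],[[0,0,-0.2],0,1]]'|g
```

```text
clock: 22.6 tcp_pos: [0.6578, -0.0027, 0.0135] wrist_force: [-0.1, 0.3, -1.4] opening: 0.0473 gripper_force: 31.6 
clock: 22.9 tcp_pos: [0.6574, -0.0027, 0.0106] wrist_force: [-0.3, -0.2, -1.9] opening: 0.0473 gripper_force: 31.6
```

```bash
g(){ egrep "clock|pos|force|open"|tr '\n' ' ';echo; }; python3 -m jog '[[[0,0,-0.1],0,1],[[0,0,-0.2],0,1],[[0,0,-0.2],0,1]]'|g; python3 -m jog '[[[0,0,-0.1],0,1],[[0,0,-0.1],0,1]]'|g
```

```text
clock: 23.2 tcp_pos: [0.6576, -0.0027, 0.0099] wrist_force: [-7.3, 0.8, 14.5] opening: 0.047 gripper_force: 33.0 
clock: 23.4 tcp_pos: [0.6577, -0.0027, 0.0097] wrist_force: [-12.0, 0.4, 23.5] opening: 0.0477 gripper_force: 33.8
```

```bash
g(){ egrep "clock|pos|force|open"|tr '\n' ' ';echo; }; python3 -m jog '[[[0,0,0.2],0,1],[[0,0,0.2],0,1],[[0,0,0.2],0,-0.3],[[0,0,0.2],0,-0.6],[[0,0,0.2],0,-0.8],[[0,0,0.2],0,-0.8],[[0,0,0.2],0,-0.8]]'|g; python3 -m jog '[[[0,0,1],0,-0.8],[[0,0,3],0,-0.8],[[0,0,6],0,-0.8],[[0,0,10],0,-0.8],[[0,0,15],0,-0.8],[[-4,0,18],0,-0.8],[[-8,0,20],0,-0.8],[[-12,0,20],0,-0.8],[[-12,0,20],0,-0.8],[[-12,0,20],0,-0.8]]'|g; python3 - <<'E'
from rig import cams
from h import *
d=cams.read_camera("wrist");e=cams.read_camera("scene")
o=np.zeros((600,800,3),np.uint8);o[:300,:400]=cv2.resize(d["color"][:,:,::-1],(400,300));o[300:600,:400]=cv2.resize(e["color"][:,:,::-1],(400,300));o[:400,400:800]=cv2.resize(e["color"][200:400,230:430,::-1],(400,400));cv2.imwrite("pics/c5.png",o)
E
```

```text
clock: 24.1 tcp_pos: [0.6572, -0.0027, 0.0091] wrist_force: [-0.4, -0.8, -0.0] opening: 0.077 gripper_force: 0.0 
clock: 25.1 tcp_pos: [0.537, -0.0027, 0.2106] wrist_force: [0.2, -0.6, -1.0] opening: 0.0766 gripper_force: 0.0
```

View pics/c5.png

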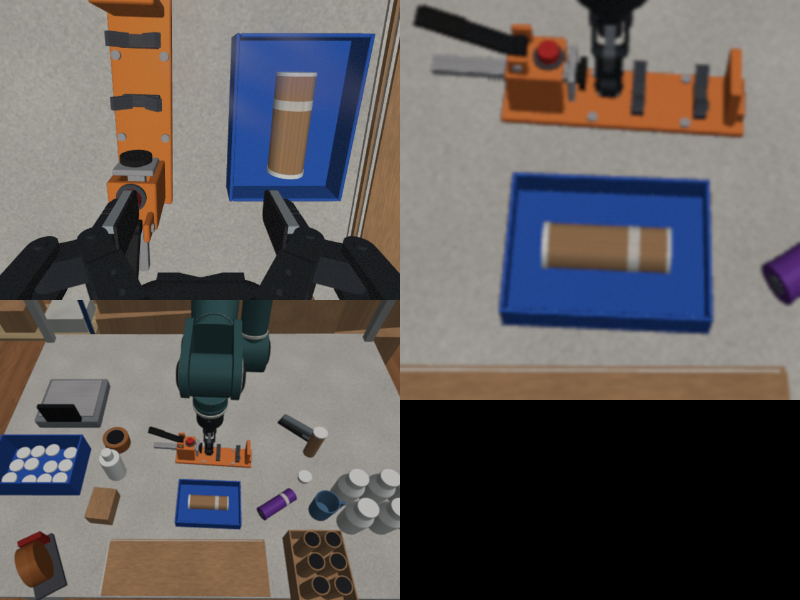

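The capped tube lies flat in the middle of the tray, at (607,247) in the right-hand crop. The jaw is back, the gripper is clear and nothing else has moved, so I'm handing in.

```bash
python3 -m jog '[[[0,0,0],0,-0.8],[[0,0,0],0,-0.8]]' | head -1; python3 -c "
from rig import hand_in
print(hand_in())"
```

```text
clock: 25.4
the job is handed in; nothing more can be done
None
```

I handed the job in at about 25 s: the cap is pressed home (trigger stopped at 15 N), the jaw has sprung back and the capped tube lies flat in the blue tray; hand-in returned no verdict.

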